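# Load a sample card under the spring clip of a card holder

## Robot

A 6-joint arm with a two-finger parallel gripper is mounted at the origin on a cart in front of the work surface, level with it; the furniture and walls round the work are solid. World frame = base frame: x ahead of the robot, y to its left, z up, the work surface at z = 0. Lengths are in m, angles in rad, forces in N, time in s.
With the tool pointing down it reaches from about 0.3 to 0.875 m from the base axis. Payload 6.4 kg.
Tool frame: the origin (TCP) lies between the finger pads; the fingertips stand 8 mm ahead of it and the grasp point (between the pads) lies 11 mm behind it; z points along the fingers, y is the direction in which the jaws open and shut (so a half turn about z gives the same grasp; the last joint's range is limited). The gripper opens to 85 mm and grips with 20 to 120 N. Pads are 22 mm wide; open, the fingers measure 114 mm over their backs; the gripper's body (76 mm by 85 mm) begins 54 mm behind the grasp point. The pads swing forward as they close: fully open they stand 13 mm farther back than shut.
Start: joints at [-1.374, 0.181, 1.607, -0, 1.354, -0.206], TCP at [0.225, -0.529, 0.203] pointing down, gripper open.
Joint ranges: [-2.99, 2.99], [-0.89, 2.07], [0.3, 2.58], [-1.14, 4.28], [0, 2.63], [-3.12, 3.12]. Speed limits (rad/s): [2.57, 2.57, 3.01, 3.14, 3.14, 3.14].

## Interface

Orientations are given as a unit quaternion [w, x, y, z].
In Python, from bench import monitor, viewer, workorder, spotter gives the robot as it stands. The module is installed in compiled form; this text tells all that it offers.
- The arm moves only by the tool move_arm, never from a script. Its argument "motion" is a list of rows, each a list of 3 entries, a list of its own where there are three numbers: the shift along the tool's x, y, z in units of 60 mm (1.0 is 60 mm), then the turn, a rotation vector about the tool's x, y, z in units of 8 degrees (1.0 is 8 degrees), then the opening in per cent of the stroke, from 0 (shut) to 100 (fully open). In form: [[[dx, dy, dz], [rx, ry, rz], grip], ...]. A call has 1 to 10 rows; each row is the pose to reach, as a shift and turn from the pose commanded when the call began, along the tool's axes at that moment; what a row does not reach only later rows make up. A row lasts 1/8 s, in which the tool goes at most 62.5 mm and 10.7 degrees, less where a joint would pass 70% of its speed; a pose out of reach is approached as far as the arm can. A call with a gripper value outside its range is refused whole. The fingers move at their own pace and stop on an object; the grip force is fixed at half the most. Time passes only in rows, so rows that repeat a pose let the fingers close. It gives the time, the measured TCP pose, the force and the opening at its end, in the units of the state.
- monitor.get_obs(): the state, without advancing time (a new reading comes with each control period).
- viewer.camera(name): name is "side" or "top" or "wrist"; returns the picture (384x512x3 uint8, blue, green, red); there is no depth.
- viewer.calibration(name): a dict with "fovy" (degrees; the focal length in pixels is half the picture's height over the tangent of half this angle, whatever the lens; pixels are square), "cx", "cy" (the principal point, pixels), "extrinsics" (4x4, takes a point from camera to world coordinates). Camera axes: x right, y down, z forward; pixel columns grow to the right and rows downward; lengths in m; the calibration is good to about 2 mm. A picture is of the moment at which its call begins: read the wrist's pose just before it. calibration takes no time and is no camera call; for the wrist camera it gives the pose at the moment of the call.
- workorder.hand_in(): hands the job in, once; it reports no verdict.
Trained networks look in the newest picture that a camera, given by its name, has taken for a name from the list of things; names that differ only in an ending like _2 or _b are one class to them, and where a whole thing is asked for, a point or a joint stands for the part that bears it (a point fixed in the world has none). Each returns a list of dicts, best first, with "score" (0 to 1); they miss things now and then, are a little off and sometimes report something else, mostly with a low value. They report only what shows in the picture. A call takes as long as a camera call. They do not tell look-alikes from the thing itself.
- spotter.search_frame(camera, name): "centre" ([column, row] as shares, 0 to 1, of the picture: columns of its width, rows of its height, amid what is visible of it).
- spotter.outline_of(camera, name): "region" (384x512 bool, what is visible of it) and "centre" ([column, row] as shares, 0 to 1, of the picture: columns of its width, rows of its height, amid what is visible of it).
The state is a dict: "time_s": time; "q": joint angles; "dq": joint speeds; "joint_efforts": joint torques, N m; "eef_pos": TCP position; "eef_rot": TCP orientation; "wrist_force": force on the tool from outside, world axes, zero at the start; "torque": the same for the moment, N m; "opening": opening from 0.0 (shut) to 1.0 (fully open).
Only numpy, scipy, OpenCV 4.12 (cv2) and the standard library are available. Lean on these libraries where they do the work, as an engineer would, in place of code of your own. Each camera call takes 0.05 s, during which the arm holds its last target. There are 200 camera calls.

## Task

Press the holder's long lever down with one fingertip and keep it down, so that the jaw of the spring clip is raised, and with the other fingertip push the green sample card along its channel, beneath the jaw, fully home against the end stop. Then let go of the lever so that the jaw closes on the card, and move clear. Only press and push: do not lift the card, and leave the things standing around the holder where they are.

Things in the scene. Friction and masses are not known exactly. Their poses are not given: they have to be found in the camera images.
- holder: Card holder fixed to the bench, grey base plate 244 x 130 mm, 6 mm thick. Origin: on the bench surface, mid channel width. x = push direction (from the channel's open near end toward the end stop), y left, z up. Channel 52 mm wide between aluminium rails (6 mm thick, tops 18.5 mm above bench), from x = -130 mm to the stop face at x = 95 mm. Card lies on ledges 14 mm above bench.
- groove (a point): On the floor of the groove between the two ledges, at holder x = -100, y = 0, z = 6 mm. The groove is 30 mm wide (holder y = -15 to 15 mm), runs the channel's whole length, and is 8 mm deep below the card's underside, so a fingertip behind the card can reach below the card.
- shaft_near (a point): Near end of the clip's shaft, at holder x = -127.5, y = -38.5, z = 22 mm. The shaft, 8 mm thick, runs along the holder's x beside the channel; three lugs 27.5 mm high, 7 mm thick, carry it, at holder x = -127.5, 20 and 94.5 mm.
- stop_face (a point): Middle of the end stop's face, at holder x = 95, y = 0, z = 16.5 mm; the card is home when its leading edge touches it. Stop top 24 mm above the bench. Axes as the holder's.
- clip_angle (a joint): Angle (rad) of the spring clip about its shaft. 0 = at rest, jaw down with only 1.5 mm beneath it, so it blocks the 5 mm card; about 0.12 = jaw resting on the card; above 0.17 the card passes freely; 0.30 = lever fully down, at its stop. A spring drives it back to 0.
- clip: The steel spring clip: shaft, press lever at its near end on the -y side, jaw at its far end over the channel; turns as one piece. Origin: on the shaft's axis at holder x = 0; x = push direction. With the lever fully down two level fingertips can press it and push the card at once, the one sliding along the lever; about 6 N at its middle holds it down.
- lever_mid (a point): Middle of the flat lever's top face; the lever is 95 mm long (holder x = -125 to -30 mm) and 36 mm wide (holder y = -46 to -82 mm), a smooth plate. At rest it slopes: outer edge 25 mm, inner edge 14.5 mm above the bench. Fully down it is level, this point at holder x = -77.5, y = -64, z = 12 mm, 2 mm below the card's underside. Moves with the lever.
- jaw_lip (a point): Lowest point of the round lip under the jaw's end, at holder x = 77.5, y = -7 mm, 15.5 mm above the bench at rest. The jaw arm, 16 mm wide, comes from the shaft at holder x = 69.5 to 85.5 mm; its top is 27 mm above the bench at rest, about 40 mm with the lever down.
- card: Green sample card with four windows, 50 mm wide, 135 mm long, 5 mm thick, about 40 g, lying loose in the channel short of the jaw. Origin: centre of its underside; its y axis runs along its length toward the end stop, z up.
- card_tail (a point): Middle of the card's near short edge (the one to push), at half thickness.
- card_lead (a point): Middle of the card's leading short edge (toward the end stop), at half thickness.
- objective_case: Bystander: black storage tube with grey lid standing upright, 37 mm across, 62 mm high; origin at the centre of its underside.
- eyepiece: Bystander: black spare eyepiece standing upright, 38 mm across, 52 mm high; origin at the centre of its underside.
- mailer: Bystander: flat teal slide mailer, 37 x 92 x 14 mm, lying on the bench; origin at the centre of its underside, y along its length.
Mind the look-alikes: they are no part of the job. There is more than one size of the card; the job needs the larger.

How it is judged:
On the way, in this order (a step that is already met when the one before it is completed fails the run):
1. the lever is held down by a finger, jaw raised, the card not yet home (value of joint clip_angle above 0.17 rad and contact force between the fingers and clip above 0.5 N and x of card_lead in the frame of holder below 0.088 m), for 0.1 s.
2. the card is being pushed beneath the raised jaw by a finger while a finger holds the lever (value of joint clip_angle above 0.14 rad and contact force between the fingers and clip above 0.5 N and contact force between the fingers and card above 0.1 N and x of card_lead in the frame of holder above 0.073 m), for 0.05 s.
3. the card is home against the stop with the lever still held down (value of joint clip_angle above 0.14 rad and contact force between the fingers and clip above 0.5 N and x of card_lead in the frame of holder above 0.092 m), for 0.1 s.
At the end, for the whole second after the job is handed in: The card lies flat on its ledges (within 2 mm), its leading edge within 3 mm of the end stop, at rest; the lever is released and the jaw rests on the card (clip at 0.07 to 0.16 rad, pressing with more than 0.5 N); the three bystanders are within 20 mm of where they stood (x of card_lead in the frame of holder above 0.092 m and z of card in the frame of holder between 0.012 and 0.016 m and value of joint clip_angle between 0.07 and 0.16 rad and contact force between clip and card above 0.5 N and linear speed of card below 0.01 m/s and distance of each of objective_case, eyepiece, mailer from where it was at the start of the episode below 0.02 m); the robot touches nothing.
It fails at once if the card is lifted more than 6 mm off its ledges (z of card in the frame of holder above 0.02 m).
It fails at once if the card's near edge is lifted more than 8 mm (z of card_tail in the frame of holder above 0.0245 m).
It fails at once if a bystander is moved more than 20 mm (distance of any of objective_case, eyepiece, mailer from where it was at the start of the episode above 0.02 m).
It also fails if it takes over 32 s, if anything falls off the work surface, if the arm or the gripper's body presses on something with over 40 N, if the wrist force passes 120 N, or if a joint passes its speed limit or range.

## Working session

There is one attempt and no reset: what is moved stays moved. The work goes in short steps, Python scripts to look and compute and a tool call to move; the robot and the scene stay as the last step left them, time stands still between calls to the robot, and variables do not carry over. Pictures are saved under pics/ and viewed, about 8 in all and at most 12, crops included, and the job is handed in when it is done.

Besides the shell and the picture viewer there is one more tool, called after "Call:" by a JSON object that holds its "method" and its "body". move_arm: Moves the arm, as the interface text tells. Its arguments: {"type":"object","properties":{"motion":{"type":"array","items":{"type":"array"}}},"required":["motion"]}

```bash
mkdir -p pics
python3 - <<'E'
from bench import monitor, viewer, spotter
import cv2,numpy as np
o=monitor.get_obs();print(o['time_s'],o['eef_pos'],o['eef_rot'],o['opening'])
for n in ("top","side"):
    im=viewer.camera(n);cv2.imwrite(f'pics/{n}0.png',im)
    c=viewer.calibration(n);print(n,c['fovy'],c['cx'],c['cy'],np.round(c['extrinsics'],4).tolist())
    for t in ("holder","card","clip","lever_mid","objective_case","eyepiece","mailer","card_tail","jaw_lip","stop_face","shaft_near"):
        print(t,[(round(r['score'],2),round(r['centre'][0]*512,1),round(r['centre'][1]*384,1)) for r in spotter.search_frame(n,t)[:3]])
E
```

```text
0.0 [ 0.22527957 -0.52839267  0.20202986] [-8.47271935e-04  9.79788474e-01  2.00034569e-01 -5.21846809e-06] 1.0010052371637173
top 43.20534020779921 263.8195058926949 194.04432289029677 [[0.007, -0.9956, 0.0938, 0.5176], [-0.9995, -0.004, 0.0321, -0.3571], [-0.0316, -0.094, -0.9951, 1.1085], [0.0, 0.0, 0.0, 1.0]]
holder [(0.58, 309.2, 207.5), (0.4, 313.0, 239.7)]
card [(0.83, 194.1, 243.8), (0.64, 291.5, 213.2)]
clip [(0.62, 309.8, 235.0)]
lever_mid [(0.89, 309.2, 235.4)]
objective_case [(0.8, 246.8, 203.0)]
eyepiece [(0.74, 240.8, 239.7)]
mailer [(0.96, 369.1, 201.4), (0.68, 241.8, 239.3)]
card_tail [(0.84, 291.6, 212.9), (0.55, 192.9, 247.4)]
jaw_lip [(0.76, 314.9, 236.6)]
stop_face [(0.63, 309.3, 209.8), (0.61, 294.0, 212.9)]
shaft_near [(0.81, 308.8, 211.3)]
side 42.66207242618931 253.84882802448578 194.5223536671424 [[0.9977, 0.0464, -0.0503, 0.6406], [0.0669, -0.5097, 0.8578, -1.0588], [0.0142, -0.8591, -0.5116, 0.4763], [0.0, 0.0, 0.0, 1.0]]
holder [(0.81, 247.4, 244.3), (0.43, 213.5, 184.1)]
card [(0.81, 239.4, 222.2), (0.54, 211.4, 168.2)]
clip [(0.61, 215.1, 235.7)]
lever_mid [(0.97, 209.3, 236.0)]
objective_case [(0.73, 255.4, 184.6)]
eyepiece [(0.94, 215.2, 183.0)]
mailer [(0.88, 238.3, 295.6)]
card_tail [(0.8, 210.9, 165.9), (0.74, 235.6, 224.5)]
jaw_lip [(0.72, 211.8, 237.7), (0.51, 246.0, 245.9)]
stop_face [(0.65, 250.6, 246.6)]
shaft_near [(0.76, 247.6, 243.8)]
```

Run:
```python
import cv2,numpy as np
a=cv2.imread('pics/top0.png')[140:300,140:420];b=cv2.imread('pics/side0.png')[130:330,130:380]
cv2.imwrite('pics/t0c.png',cv2.resize(a,None,fx=2.85,fy=2.85,interpolation=2));cv2.imwrite('pics/s0c.png',cv2.resize(b,None,fx=3,fy=3,interpolation=2))
```

```text
(no output)
```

View pics/t0c.png

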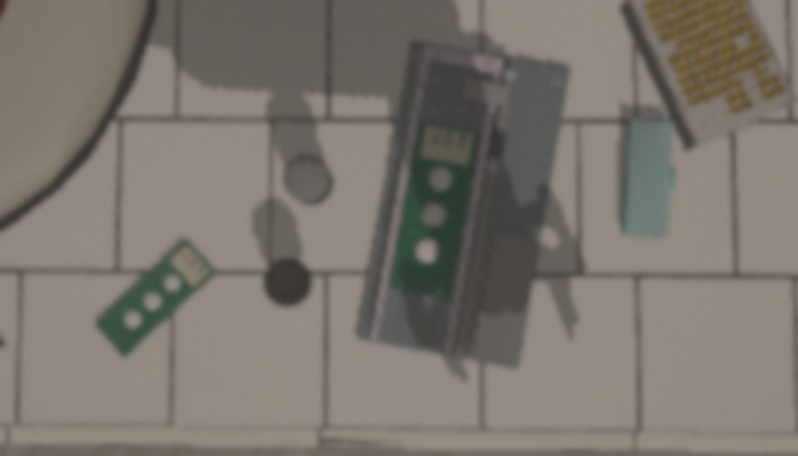

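View pics/s0c.png

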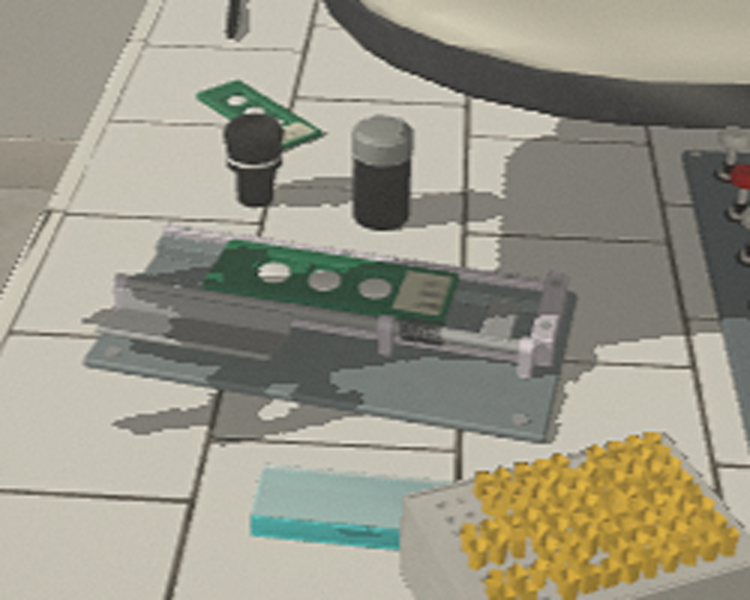

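The top view shows the holder centred near (309,208), with the large card in its channel; the smaller card, at (194,244), is loose on the bench. The near end faces the robot, the lever is on the right (-y), the eyepiece is at (241,239), the objective case at (247,203) and the mailer at (369,201). The side view agrees.

```bash
cat > h.py <<'E'
from bench import monitor, viewer, spotter
import cv2,numpy as np
from scipy.spatial.transform import Rotation as R
def ray(c,u,v,z):
    f=192/np.tan(np.radians(c['fovy']/2));E=np.array(c['extrinsics'])
    d=E[:3,:3]@np.array([(u-c['cx'])/f,(v-c['cy'])/f,1]);o=E[:3,3]
    return o+d*(z-o[2])/d[2]
def proj(c,P):
    f=192/np.tan(np.radians(c['fovy']/2));E=np.array(c['extrinsics'])
    p=(np.atleast_2d(P)-E[:3,3])@E[:3,:3]
    return np.c_[f*p[:,0]/p[:,2]+c['cx'],f*p[:,1]/p[:,2]+c['cy']]
E
python3 - <<'E'
from h import *
c=viewer.calibration('top')
q=np.array([(414,40),(570,65),(518,367),(357,338)])/2.85+140
P=[ray(c,u,v,.006) for u,v in q];print(np.round(P,4).tolist())
for i in range(4):
    d=P[i]-P[(i+1)%4];print(np.hypot(*d[:2]),np.degrees(np.arctan2(d[1],d[0])))
# card tail from crop
for u,v in [(391,290),(440,298),(424,128),(470,130)]: print(np.round(ray(c,u/2.85+140,v/2.85+140,.019),4))
E
```

```text
[[0.7142, -0.3702, 0.006], [0.694, -0.4954, 0.006], [0.4536, -0.4528, 0.006], [0.4753, -0.3258, 0.006]]
0.1267685457986251 80.85786055699992
0.2441185241759756 -10.051776169588669
0.12878333210341633 -99.65878605454841
0.24299778631150332 169.47010474383177
[ 0.5133 -0.3526  0.019 ]
[ 0.5074 -0.391   0.019 ]
[ 0.6413 -0.3782  0.019 ]
[ 0.6398 -0.4145  0.019 ]
```

Call:
{"method": "move_arm", "body": {"motion": [[[1.0,0,0],[0,0,1.0],59],[[2.0,0,0],[0,0,2.0],59],[[3.0,-0.05,0],[0,0,3.0],59],[[4.0,-0.1,0],[0,0,4.1],59],[[5.0,-0.1,0],[0,0,4.1],59],[[5.46,-0.1,0],[0,0,4.1],59],[[5.46,-0.1,0],[0,0,4.1],59],[[5.46,-0.1,0],[0,0,4.1],59]]}}

```text
time_s: 2.2
eef_pos: [0.5237, -0.3953, 0.2026]
eef_rot: [-0.0, 0.996, -0.085, -0.0]
wrist_force: [1.0, -0.5, -0.0]
opening: 0.592
```

Run:
```python
from h import *
o=monitor.get_obs();print(o['time_s'],o['eef_pos'],R.from_quat(np.roll(o['eef_rot'],-1)).as_matrix().round(3).tolist(),o['opening'],o['wrist_force'])
c=viewer.calibration('wrist');im=viewer.camera('wrist');cv2.imwrite('pics/w1.png',im)
print(c['fovy'],np.round(c['extrinsics'],3).tolist())
cv2.imwrite('pics/w1v.png',cv2.resize(im,None,fx=1.5,fy=1.5))
```

```text
2.2 [ 0.52374209 -0.39531335  0.20260097] [[0.986, -0.169, -0.001], [-0.169, -0.986, 0.0], [-0.001, -0.0, -1.0]] 0.5919658610306046 [ 1.0184438  -0.54081203 -0.00919613]
71.85542282149878 [[-0.169, -0.945, -0.28, 0.596], [-0.986, 0.161, 0.049, -0.409], [-0.002, 0.285, -0.959, 0.372], [0.0, 0.0, 0.0, 1.0]]
```

View pics/w1v.png

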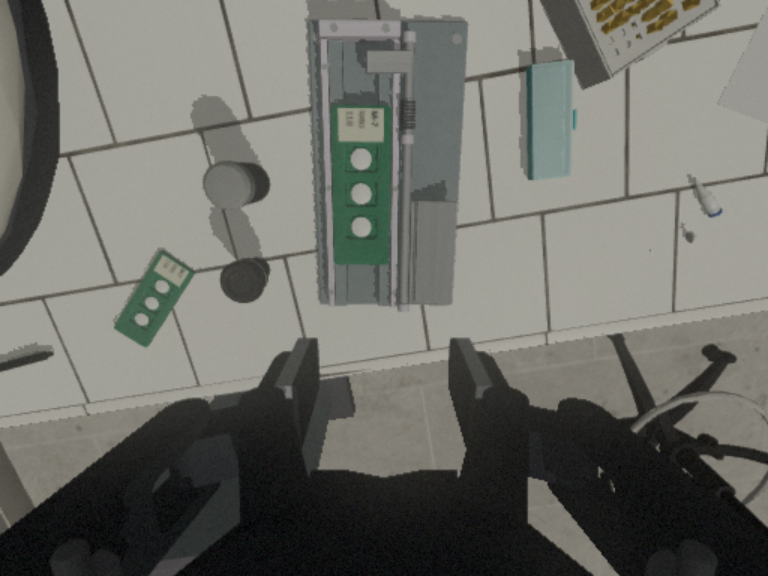

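The wrist view is clear: the card's tail edge runs from (335,263) to (390,264), its lead edge is near row 107, and the lever spans (414–457, 202–304). The channel is free behind the card.

Run:
```python
from h import *
c=viewer.calibration('wrist');im=cv2.imread('pics/w1.png')
hsv=cv2.cvtColor(im,cv2.COLOR_BGR2HSV)
m=cv2.inRange(hsv,(55,80,30),(90,255,200));m[:,:200]=0;m[:,275:]=0
ys,xs=np.nonzero(m)
P=np.array([ray(c,x,y,.019)[:2] for x,y in zip(xs,ys)]).astype(np.float32)
r=cv2.minAreaRect(P*1000);print('card green',r)
g={'nearLrail':(327,304,.0185),'farLrail':(322,40,.0185),'nearRrailR':(399,304,.0185),'plate NL':(320,304,.006),'plate NR':(451,304,.006),'plate FR':(467,19,.006),'plate FL':(308,19,.006),'lever innear':(414,304,.0145),'lever outnear':(453,304,.025),'lever outfar':(457,202,.025),'lever infar':(416,202,.0145),'shaftnear':(404,309,.022),'shaftfar':(408,32,.022),'tailL':(335,263,.019),'tailR':(390,264,.019),'leadL':(331,106,.019),'leadR':(383,108,.019),'groove?L':(345,290,.006)}
a=np.radians(-10);ex=np.array([np.cos(a),np.sin(a)]);ey=np.array([-ex[1],ex[0]]);O=np.array([.5967,-.387])
for k,(u,v,z) in g.items():
    p=ray(c,u/1.5,v/1.5,z)[:2];d=p-O;print(k,p.round(4),(1000*np.array([d@ex,d@ey])).round(1))
```

```text
card green ((431.1473388671875, -353.5632019042969), (52.18946075439453, 440.5159606933594), 77.4665298461914)
nearLrail [ 0.4812 -0.3356] [-122.7   30.6]
farLrail [ 0.6972 -0.3777] [97.4 26.6]
nearRrailR [ 0.4697 -0.4026] [-122.3  -37.4]
plate NL [ 0.4783 -0.3262] [-127.1   39.3]
plate NR [ 0.4567 -0.4524] [-126.5  -88.7]
plate FR [ 0.6956 -0.4945] [116.1 -88.7]
plate FL [ 0.7173 -0.3686] [115.6  39. ]
lever innear [ 0.4659 -0.4166] [-123.7  -51.9]
lever outnear [ 0.4636 -0.452 ] [-119.8  -87.1]
lever outfar [ 0.5554 -0.4666] [-26.9 -85.5]
lever infar [ 0.5603 -0.4325] [-27.9 -51.1]
shaftnear [ 0.4653 -0.4065] [-126.  -42.]
shaftfar [ 0.6903 -0.4448] [102.2 -40.7]
tailL [ 0.519  -0.3512] [-82.7  21.8]
tailR [ 0.5096 -0.4006] [-83.4 -28.5]
leadL [ 0.6491 -0.3749] [49.5 21.1]
leadR [ 0.6404 -0.4166] [ 48.2 -21.6]
groove?L [ 0.4883 -0.3531] [-112.7   14.5]
```

Call:
{"method": "move_arm", "body": {"motion": [[[-0.53,0.24,0.6],[0,0,0.04],59],[[-0.53,0.24,1.4],[0,0,0.04],59],[[-0.53,0.24,2.1],[0,0,0.04],59],[[-0.53,0.24,2.5],[0,0,0.04],59],[[-0.53,0.24,2.5],[0,0,0.04],59]]}}

```text
time_s: 2.88
eef_pos: [0.4882, -0.4033, 0.0507]
eef_rot: [-0.002, 0.996, -0.089, -0.002]
wrist_force: [-0.9, 0.3, 0.6]
opening: 0.591
```

Run:
```python
from h import *
o=monitor.get_obs();print(o['time_s'],o['eef_pos'],o['opening'],o['wrist_force'])
c=viewer.calibration('wrist');im=viewer.camera('wrist');cv2.imwrite('pics/w2.png',im)
s=viewer.camera('side');cv2.imwrite('pics/s2.png',s)
print(np.round(c['extrinsics'],4).tolist(),c['fovy'],c['cx'],c['cy'])
v=np.hstack([cv2.resize(im,None,fx=1,fy=1),cv2.resize(s[130:322,120:264],(288,384))])
cv2.imwrite('pics/w2v.png',v)
```

```text
2.875 [ 0.48818339 -0.40328019  0.05070657] 0.5905300016927874 [-0.89496176  0.34385048  0.6017987 ]
[[-0.1759, -0.9431, -0.2822, 0.5611], [-0.9844, 0.1672, 0.0549, -0.4183], [-0.0046, 0.2874, -0.9578, 0.2202], [0.0, 0.0, 0.0, 1.0]] 71.85542282149878 255.39349669696787 188.65099301294094
```

View pics/w2v.png

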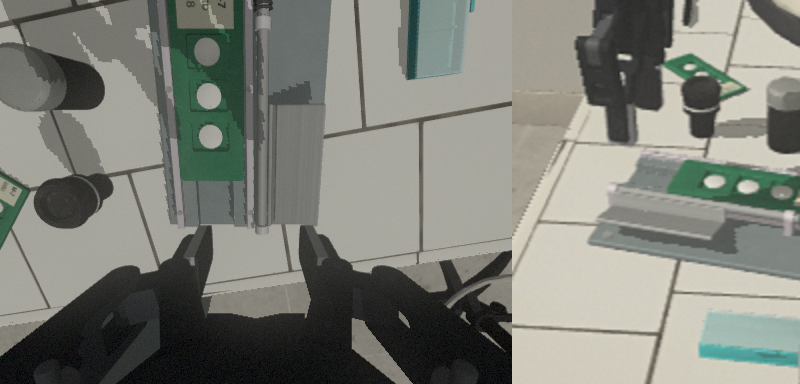

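The wrist view shows the tail edge at row 180 (columns 182–243), the lever at columns 270–325, rows 104–226, and the fingertips' inner edges at (210,228) and (303,226). I'll check these against projections.

Run:
```python
from h import *
c=viewer.calibration('wrist');s=viewer.calibration('side')
g={'plate NL':(171,225,.006),'lever innear':(270,226,.0145),'lever outnear':(318,225,.025),'lever outfar':(325,105,.025),'lever infar':(272,103,.0145),'shaftnear':(262,233,.022),'tailL':(182,180,.019),'tailR':(243,181,.019),'grooveL':(197,215,.006),'grooveR':(233,215,.006), 'tipL':(210,228,.043),'tipR':(303,226,.043)}
a=np.radians(-10.05);ex=np.array([np.cos(a),np.sin(a)]);ey=np.array([-ex[1],ex[0]]);O=np.array([.5986,-.3909])
for k,(u,v,z) in g.items():
    p=ray(c,u,v,z)[:2];d=p-O;print(k,(1000*np.array([d@ex,d@ey])).round(1))
d=np.array([.4882,-.4033])-O;print('tcp',d@ex,d@ey)
H=lambda x,y,z:np.r_[O+x*ex+y*ey,z]
for n,q in dict(tip0=H(-.107,0,.043),tipLev=H(-.107,-.064,.043),tail=H(-.0855,0,.019),lev=H(-.0775,-.064,.02)).items():
    w,ss=proj(c,q)[0],proj(s,q)[0];print(n,w.round(0),ss.round(0),'view',((ss-[120,130])*2+[512,0]).round())
```

```text
plate NL [-128.5   41.5]
lever innear [-125.7  -46.5]
lever outnear [-120.  -85.]
lever outfar [-26.7 -83.8]
lever infar [-25.1 -46.5]
shaftnear [-128.6  -39.4]
tailL [-83.6  24.6]
tailR [-84.5 -24.1]
grooveL [-118.9   17.6]
grooveR [-118.9  -14.1]
tipL [-114.3   -0.2]
tipR [-112.7  -69.3]
tcp -0.10654211166578387 -0.03147536245693827
tip0 [209. 219.] [189. 204.] view [651. 148.]
tipLev [296. 219.] [175. 225.] view [622. 190.]
tail [213. 182.] [202. 218.] view [677. 175.]
lev [294. 173.] [194. 240.] view [659. 219.]
```

Run:
```python
from h import *
s=cv2.imread('pics/s2.png');w=cv2.imread('pics/w2.png')
v=np.hstack([cv2.resize(s[130:250,130:230],(400,480),interpolation=2),cv2.resize(w[200:320,155:255],(400,480),interpolation=2)])
cv2.imwrite('pics/s2v.png',v)
```

```text
(no output)
```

View pics/s2v.png

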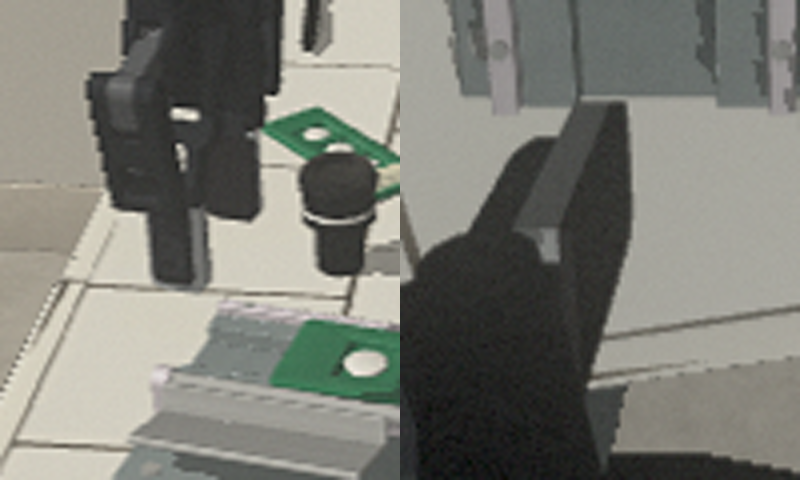

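Run:
```python
from h import *
o=monitor.get_obs();print(o['time_s'],o['eef_pos'],o['q'],o['dq'].round(3) if hasattr(o['dq'],'round') else o['dq'])
c=viewer.calibration('wrist');w=viewer.camera('wrist');s=viewer.camera('side');t=viewer.camera('top')
cs=viewer.calibration('side');ct=viewer.calibration('top')
o=monitor.get_obs();print(o['time_s'],o['eef_pos']);print(np.round(viewer.calibration('wrist')['extrinsics'],4)[:,3])
for n,i in zip('wst',(w,s,t)): cv2.imwrite(f'pics/{n}3.png',i)
print('diff',np.abs(w.astype(int)-cv2.imread('pics/w2.png')).mean(),np.abs(s.astype(int)-cv2.imread('pics/s2.png')).mean())
# triangulate right fingertip front edge
def dr(c,u,v):
    p=ray(c,u,v,0);o=np.array(c['extrinsics'])[:3,3];d=p-o;return o,d/np.linalg.norm(d)
o1,d1=dr(c,306,226);o2,d2=dr(cs,180,201)
A=np.c_[d1,-d2];k=np.linalg.lstsq(A,o2-o1,rcond=None)[0];print(o1+k[0]*d1,o2+k[1]*d2)
v=np.hstack([cv2.resize(s[130:250,130:230],(400,480),interpolation=2),cv2.resize(t[180:300,260:360],(400,480),interpolation=2)])
cv2.imwrite('pics/s3v.png',v)
```

```text
2.975 [ 0.49032804 -0.40501732  0.05395071] [-8.76664211e-01  4.72816742e-01  1.55149540e+00 -8.48813127e-05
  1.11616562e+00  8.70796102e-01] [ 0.01  -0.018 -0.018  0.001 -0.002  0.002]
3.125 [ 0.49133951 -0.40519386  0.05493679]
[ 0.5634 -0.419   0.2248  1.    ]
diff 7.572436862521702 2.0952317979600696
[ 0.49599563 -0.43630151  0.08606002] [ 0.49286154 -0.43611249  0.0875537 ]
```

View pics/s3v.png

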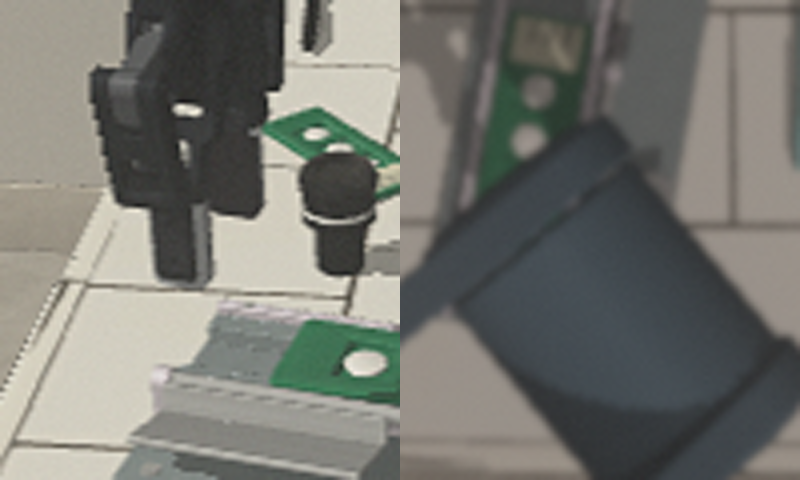

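Both the side view and the triangulation put the fingertips at z≈0.086, though the reported TCP (z≈0.055) implies about 0.045. The x and y values agree. I'll descend in small steps on image and force feedback rather than trust the reported TCP height.

Call:
{"method": "move_arm", "body": {"motion": [[[0,0,0.3],[0,0,0],59],[[0,0,0.5],[0,0,0],59],[[0,0,0.6],[0,0,0],59],[[0,0,0.6],[0,0,0],59]]}}

```text
time_s: 3.62
eef_pos: [0.4902, -0.4033, 0.0158]
eef_rot: [-0.001, 0.996, -0.087, -0.001]
wrist_force: [1.1, 0.4, -0.7]
opening: 0.59
```

Run:
```python
from h import *
s=viewer.camera('side');w=viewer.camera('wrist')
o=monitor.get_obs();print(o['time_s'],o['eef_pos'],o['wrist_force'],o['torque'])
for n,i in zip('ws',(w,s)): cv2.imwrite(f'pics/{n}4.png',i)
v=np.hstack([cv2.resize(s[140:260,140:240],(400,480),interpolation=2),cv2.resize(w[150:270,170:340],(400,282),interpolation=2,dst=None) if 0 else cv2.resize(w[130:290,180:313],(400,480),interpolation=2)])
cv2.imwrite('pics/s4v.png',v)
```

```text
3.725 [ 0.49082732 -0.40398067  0.01694326] [-0.07616563 -0.38709427  0.25354652] [-0.01691913  0.01460957  0.0562072 ]
```

View pics/s4v.png

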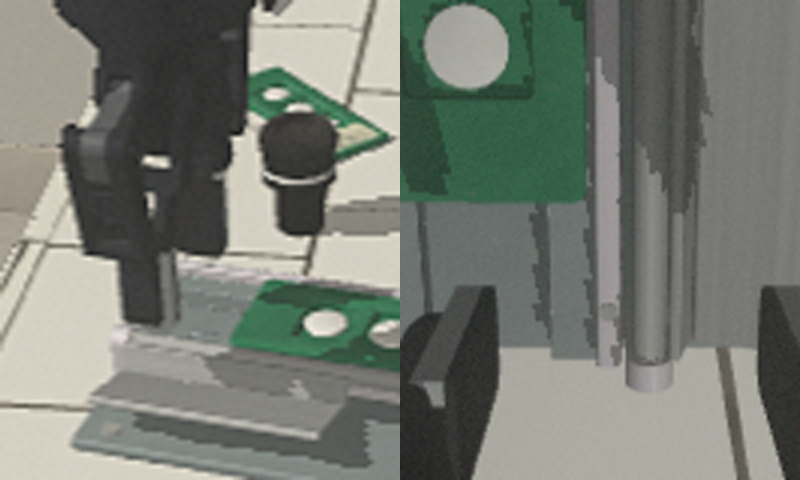

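No contact yet at TCP z=0.017. The side view shows the lever fingertip ending at about (177,220), still above the lever.

```bash
cat >> h.py <<'E'
O=np.array([.5986,-.3909]);a=np.radians(-10.05);ex=np.array([np.cos(a),np.sin(a)]);ey=np.array([-ex[1],ex[0]])
def hol(p): d=np.array(p)[:2]-O;return (1000*np.r_[d@ex,d@ey,p[2]]).round(1)
def dr(c,u,v):
    p=ray(c,u,v,0);o=np.array(c['extrinsics'])[:3,3];d=p-o;return o,d/np.linalg.norm(d)
def tri(c1,p1,c2,p2):
    o1,d1=dr(c1,*p1);o2,d2=dr(c2,*p2);k=np.linalg.lstsq(np.c_[d1,-d2],o2-o1,rcond=None)[0]
    return hol(o1+k[0]*d1),hol(o2+k[1]*d2)
E
python3 - <<'E'
from h import *
c=viewer.calibration('wrist');s=viewer.calibration('side')
print(tri(c,(306,226),s,(181,220.5)))
for z in (.03,.035,.04,.045,.05): print(z,[hol(ray(c,u,226,z)) for u in (200,212,300)], hol(ray(s,182,220.5,z)))
for x,y,z in [(-80,-32,18.5),(-80,26,18.5),(-85,0,19)]: 
    P=np.r_[O+x*ex/1000+y*ey/1000,z/1000];print(proj(c,P),proj(s,P))
E
```

```text
(array([-92.7, -61.5,  49.2]), array([-97.4, -61.9,  51.4]))
0.03 [array([-101.5,    2.8,   30. ]), array([-101.5,   -5. ,   30. ]), array([-101.4,  -61.6,   30. ])] [-108.7  -31.9   30. ]
0.035 [array([-99.2,   1.6,  35. ]), array([-99.2,  -5.9,  35. ]), array([-99.2, -60.7,  35. ])] [-105.7  -38.8   35. ]
0.04 [array([-97. ,   0.5,  40. ]), array([-97. ,  -6.8,  40. ]), array([-96.9, -59.8,  40. ])] [-102.7  -45.7   40. ]
0.045 [array([-94.7,  -0.7,  45. ]), array([-94.7,  -7.7,  45. ]), array([-94.6, -58.9,  45. ])] [-99.7 -52.7  45. ]
0.05 [array([-92.4,  -1.8,  50. ]), array([-92.4,  -8.5,  50. ]), array([-92.3, -58. ,  50. ])] [-96.7 -59.6  50. ]
[[254.094185   188.91885557]] [[199.03634827 228.99416635]]
[[166.54400722 188.82293415]] [[210.25660217 210.39448277]]
[[206.0393272  196.27803501]] [[202.54807581 217.78391455]]
```

Call:
{"method": "move_arm", "body": {"motion": [[[0,-0.05,0.15],[0,0,0],59],[[0,-0.05,0.3],[0,0,0],59],[[0,-0.05,0.35],[0,0,0],59],[[0,-0.05,0.35],[0,0,0],59]]}}

```text
time_s: 4.22
eef_pos: [0.491, -0.4006, -0.0046]
eef_rot: [-0.0, 0.996, -0.088, -0.0]
wrist_force: [0.1, 0.4, -0.1]
opening: 0.593
```

Call:
{"method": "move_arm", "body": {"motion": [[[0,0,0.06],[0,0,0],59],[[0,0,0.12],[0,0,0],59],[[0,0,0.17],[0,0,0],59],[[0,0,0.17],[0,0,0],59]]}}

```text
time_s: 4.72
eef_pos: [0.4913, -0.4009, -0.0143]
eef_rot: [-0.0, 0.996, -0.088, 0.0]
wrist_force: [-0.0, 1.0, 2.5]
opening: 0.591
```

Run:
```python
from h import *
s=viewer.camera('side');w=viewer.camera('wrist')
o=monitor.get_obs();print(o['time_s'],o['eef_pos'],o['wrist_force'],o['torque'])
for n,i in zip('ws',(w,s)): cv2.imwrite(f'pics/{n}5.png',i)
v=np.hstack([cv2.resize(s[140:260,140:240],(400,480),interpolation=2),cv2.resize(w[130:290,180:313],(400,480),interpolation=2)])
cv2.imwrite('pics/s5v.png',v)
```

```text
4.825 [ 0.49127395 -0.40093548 -0.01407391] [-0.38596845 -0.12926682  3.24807708] [ 0.13601055  0.01168136 -0.02886862]
```

View pics/s5v.png

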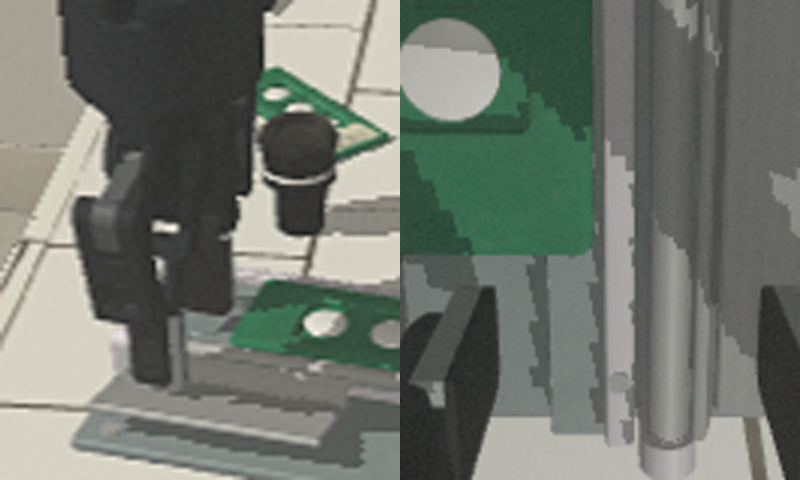

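The side view shows the outer fingertip touching the lever plate, with 3 N on the wrist, and the other tip over the groove behind the card. Next I press the lever down.

Call:
{"method": "move_arm", "body": {"motion": [[[0,0,0.04],[0,0,0],59],[[0,0,0.08],[0,0,0],59],[[0,0,0.08],[0,0,0],59]]}}

```text
time_s: 5.2
eef_pos: [0.4915, -0.3997, -0.0188]
eef_rot: [-0.001, 0.996, -0.087, -0.0]
wrist_force: [-0.9, 6.1, 8.5]
opening: 0.59
```

Call:
{"method": "move_arm", "body": {"motion": [[[0,0,0.03],[0,0,0],59],[[0,0,0.03],[0,0,0],59]]}}

```text
time_s: 5.45
eef_pos: [0.4916, -0.3995, -0.0198]
eef_rot: [-0.001, 0.996, -0.087, -0.0]
wrist_force: [-2.3, 9.3, 15.4]
opening: 0.586
```

Call:
{"method": "move_arm", "body": {"motion": [[[0,0,0.02],[0,0,0],59],[[0,0,0.02],[0,0,0],59]]}}

```text
time_s: 5.7
eef_pos: [0.4916, -0.3996, -0.02]
eef_rot: [-0.001, 0.996, -0.087, -0.0]
wrist_force: [-5.1, 12.4, 22.0]
opening: 0.59
```

Call:
{"method": "move_arm", "body": {"motion": [[[0,0,-0.03],[0,0,0],59],[[0,0,-0.03],[0,0,0],59]]}}

```text
time_s: 5.95
eef_pos: [0.4915, -0.3996, -0.0195]
eef_rot: [-0.001, 0.996, -0.087, -0.0]
wrist_force: [-0.5, 8.1, 11.9]
opening: 0.589
```

Run:
```python
from h import *
s=viewer.camera('side');w=viewer.camera('wrist')
o=monitor.get_obs();print(o['time_s'],o['eef_pos'],o['wrist_force'],o['torque'],o['opening'])
for n,i in zip('ws',(w,s)): cv2.imwrite(f'pics/{n}6.png',i)
v=np.hstack([cv2.resize(s[150:270,150:280],(433,400),interpolation=2),cv2.resize(w[90:290,175:325],(360,480),interpolation=2)[:400]])
cv2.imwrite('pics/s6v.png',v)
```

```text
6.05 [ 0.49155999 -0.39949217 -0.01957048] [-0.85880351  8.60361499 11.84811828] [ 1.12042234  0.3070803  -0.08400602] 0.5888221999375766
```

View pics/s6v.png

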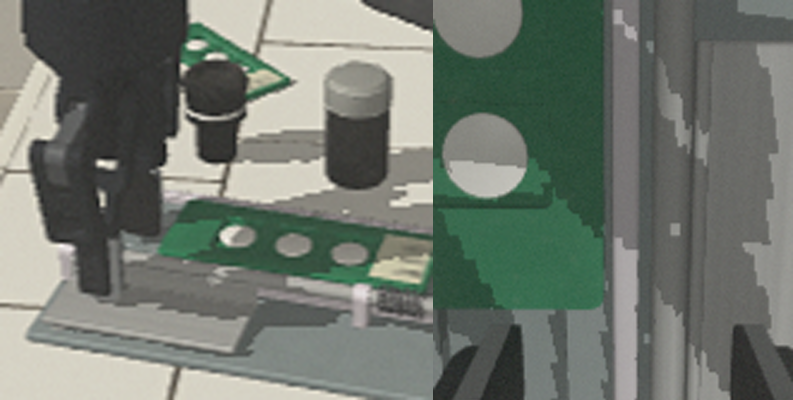

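The lever is visibly flat and at its stop, with 12 N on the wrist. Both tips are in place and there's a small gap to the card's tail. Pushing now.

Call:
{"method": "move_arm", "body": {"motion": [[[0.06,0,0],[0,0,0],59],[[0.12,0,0],[0,0,0],59],[[0.18,0,0],[0,0,0],59],[[0.24,0,0],[0,0,0],59],[[0.3,0,0],[0,0,0],59],[[0.36,0,0],[0,0,0],59],[[0.36,0,0],[0,0,0],59]]}}

```text
time_s: 6.92
eef_pos: [0.5118, -0.4055, -0.0196]
eef_rot: [0.001, 0.996, -0.088, -0.001]
wrist_force: [-4.9, 1.1, 7.6]
opening: 0.593
```

Call:
{"method": "move_arm", "body": {"motion": [[[0.06,0,0.01],[0,0,0],59],[[0.12,0,0.01],[0,0,0],59],[[0.18,0,0.01],[0,0,0],59],[[0.24,0,0.01],[0,0,0],59],[[0.3,0,0.01],[0,0,0],59],[[0.36,0,0.01],[0,0,0],59],[[0.36,0,0.01],[0,0,0],59]]}}

```text
time_s: 7.8
eef_pos: [0.5329, -0.4097, -0.0197]
eef_rot: [0.001, 0.996, -0.088, -0.001]
wrist_force: [-7.2, 1.8, 10.9]
opening: 0.588
```

Run:
```python
from h import *
s=viewer.camera('side');w=viewer.camera('wrist')
o=monitor.get_obs();print(o['time_s'],o['eef_pos'],o['wrist_force'],o['torque'],o['opening'])
for n,i in zip('ws',(w,s)): cv2.imwrite(f'pics/{n}7.png',i)
v=np.hstack([cv2.resize(s[150:290,170:340],(485,400),interpolation=2),cv2.resize(w[0:290,150:350],(276,400),interpolation=2)])
cv2.imwrite('pics/s7v.png',v)
c=viewer.calibration('wrist');hs=cv2.cvtColor(w,cv2.COLOR_BGR2HSV);m=cv2.inRange(hs,(55,80,20),(90,255,200));m[:,:170]=0;m[:,260:]=0
ys=np.nonzero(m.sum(1)>5*255)[0];print('green rows',ys.min(),ys.max(),hol(ray(c,210,ys.max()+.5,.019)))
```

```text
7.9 [ 0.53293497 -0.40970847 -0.01969643] [-6.2614315   0.72795978 10.84715677] [-0.10197541  1.18278785 -0.21467767] 0.585211164517063
green rows 0 227 [-48.2  -6.6  19. ]
```

View pics/s7v.png

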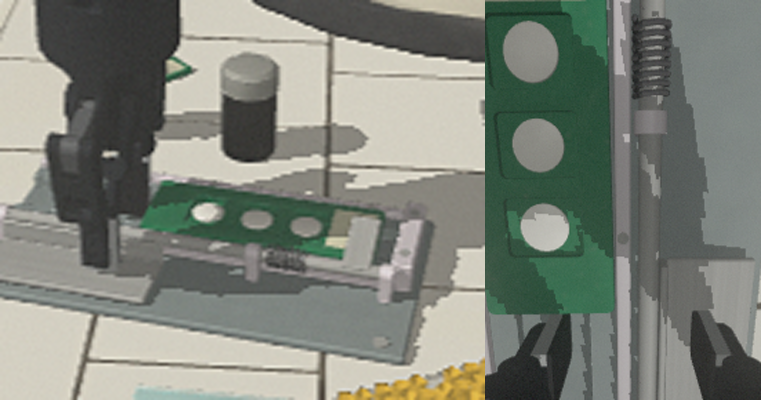

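The card's lead is now under the raised jaw, its tail is at about x=-49 mm, and the finger is against the tail. About 9 mm remains to the stop.

Call:
{"method": "move_arm", "body": {"motion": [[[0.05,0,0],[0,0,0],59],[[0.1,0,0],[0,0,0],59],[[0.14,0,0],[0,0,0],59],[[0.14,0,0],[0,0,0],59]]}}

```text
time_s: 8.4
eef_pos: [0.5409, -0.4111, -0.0197]
eef_rot: [0.001, 0.996, -0.088, -0.001]
wrist_force: [-7.2, 0.9, 11.8]
opening: 0.592
```

Call:
{"method": "move_arm", "body": {"motion": [[[0.04,0,0],[0,0,0],59],[[0.04,0,0],[0,0,0],59]]}}

```text
time_s: 8.65
eef_pos: [0.5432, -0.4115, -0.0197]
eef_rot: [0.001, 0.996, -0.088, -0.001]
wrist_force: [-7.9, 2.4, 12.4]
opening: 0.588
```

Call:
{"method": "move_arm", "body": {"motion": [[[0.03,0,0],[0,0,0],59],[[0.03,0,0],[0,0,0],59]]}}

```text
time_s: 8.9
eef_pos: [0.5432, -0.4115, -0.0198]
eef_rot: [0.0, 0.996, -0.088, -0.003]
wrist_force: [-14.8, 2.6, 15.7]
opening: 0.592
```

The push stalled at TCP x=0.5432 and the push force doubled to 15 N; with the finger front at about -40 mm, the card is home. I'll back off with the lever still down, so the card isn't lifted by friction, then release slowly.

Call:
{"method": "move_arm", "body": {"motion": [[[0,0,0],[0,0,0],59],[[-0.05,0,0],[0,0,0],59],[[-0.1,0,0],[0,0,0],59],[[-0.13,0,0],[0,0,0],59],[[-0.13,0,0],[0,0,0],59],[[-0.13,0,-0.07],[0,0,0],59],[[-0.13,0,-0.14],[0,0,0],59],[[-0.13,0,-0.25],[0,0,0],59],[[-0.13,0,-0.5],[0,0,0],59],[[-0.13,0,-1.0],[0,0,0],59]]}}

```text
time_s: 10.15
eef_pos: [0.5374, -0.4082, 0.0386]
eef_rot: [-0.001, 0.996, -0.088, -0.001]
wrist_force: [-0.3, -0.5, 0.3]
opening: 0.591
```

Call:
{"method": "move_arm", "body": {"motion": [[[0,0,-0.6],[0,0,0],59],[[-0.3,0,-1.2],[0,0,0],59],[[-0.8,0,-1.8],[0,0,0],59],[[-0.8,0,-1.8],[0,0,0],59],[[-0.8,0,-1.8],[0,0,0],59]]}}

```text
time_s: 10.78
eef_pos: [0.4912, -0.4008, 0.1473]
eef_rot: [0.0, 0.996, -0.088, 0.0]
wrist_force: [-0.3, 0.2, -0.9]
opening: 0.589
```

Run:
```python
from h import *
o=monitor.get_obs();print(o['time_s'],o['eef_pos'],o['wrist_force'],o['dq'])
c=viewer.calibration('wrist');w=viewer.camera('wrist');s=viewer.camera('side')
v=np.hstack([cv2.resize(s[150:290,170:340],(485,400),interpolation=2),cv2.resize(w[0:290,150:350],(276,400),interpolation=2)])
cv2.imwrite('pics/s8v.png',v)
print(c['fovy'],np.array(c['extrinsics'])[:3,3])
for n,p in dict(lead_home=(95,0,19),tail_home=(-40,0,19)).items():
    P=np.r_[O+p[0]*ex/1000+p[1]*ey/1000,p[2]/1000];q=proj(c,P)[0];print(n,q,'view',485+(q[0]-150)*1.38,q[1]*1.38)
hs=cv2.cvtColor(w,cv2.COLOR_BGR2HSV);m=cv2.inRange(hs,(55,80,20),(90,255,200));k=int(q[0])
ys=np.nonzero(m[:,k-20:k+20].sum(1)>15*255)[0];print('tail',ys.max(),hol(ray(c,k,ys.max()+.5,.019)))
```

```text
10.775 [ 0.49122803 -0.40081586  0.147255  ] [-0.28185979  0.17598935 -0.92835767] [ 0.00659801  0.03313448  0.00632006 -0.00051014 -0.00098822  0.00034425]
71.85542282149878 [ 0.56359801 -0.41506454  0.3170234 ]
lead_home [224.30679899 -27.933255  ] view 587.5433826091597 -38.547891903727894
tail_home [228.38365817 119.64641357] view 593.1694482752882 165.11205072723635
tail 117 [-37.7   0.4  19. ]
```

View pics/s8v.png

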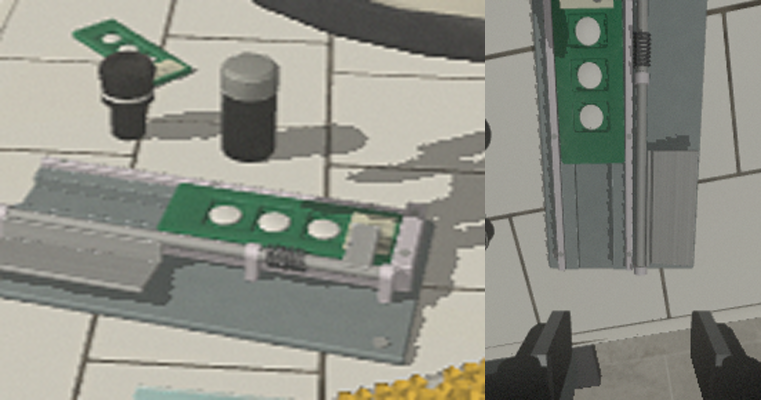

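The card lies flat against the stop with the jaw closed on it. The lever is released, the arm is clear, and the eyepiece and case haven't moved. Handing in.

```bash
python3 -c "
from bench import workorder,monitor
print(workorder.hand_in());print(monitor.get_obs()['time_s'])"
```

```text
the job is handed in; nothing more can be done
None
the job is handed in; nothing more can be done
```

I pressed the lever to its stop with one fingertip and pushed the card beneath the raised jaw with the other until it was home. I then backed off with the lever still down, released it and moved clear, and handed the job in at about 11 s; the hand-in reported no verdict.

- **Card home:** the push stalled and its force rose from 8 to 15 N, with the finger front at about x = -40 mm in the holder frame. A last picture put the card's tail at -37.7 mm against -40 mm expected, a difference within the camera calibration.
- **Jaw and card:** in the last pictures the card lies flat, the jaw is down on it and the lever is up. I did not measure the clip angle or the jaw force.
- **Robot clear:** the wrist force was about zero at the end.
- **Bystanders:** the eyepiece and the objective case look unmoved. The mailer is barely in the last picture, but the arm never went near it.
- **Disagreement:** the real fingertips stood about 40 mm higher than the reported tool position implied. I set the height from the images and the wrist force instead.

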